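Cock the sample punch on the strike plate

TASK

Take the sample punch (the tool with the square grip and a plunger sticking out underneath) up out of the white tool stand, hold it upright and push its plunger straight down against the steel plate on the bench until the plunger is fully in. Then put the punch back in its hole in the stand, seated upright, and let go.

Things in the scene. Friction and masses are not known exactly. Their poses are not given: they have to be found in the camera images.
- punch_grip (a point): Centre of the square grip of the sample punch, a loose 0.12 kg tool standing in one of the stand's two holes. z up along it, x and y square to the grip's faces. Grey grip 24 x 24 x 65 mm, a 4 mm knob on top; collar 44 mm wide, underside 37.5 mm below this point; 22 mm barrel; plunger end 83.5 mm below (75.5 when in). The other tool is as tall: round grip, pointed end, no plunger.
- plunger (a joint): Plunger of the punch, in m: 0 = fully out (start), 0.008 = fully in, against its hard stop. It is stiff, takes about 6 N to push, and stays where it is pushed to. It hangs free in the stand, 29 mm above the bench, so it cannot be pushed there.
- tool_stand: White tool stand, fixed: shelf 70 (x) by 170 mm (y), 8 mm thick, on two end panels, open below. Origin on the bench under its centre, z up; shelf top 75 mm above it. Two 30 mm through holes at x = 0, y = +40 and -40 mm; tools hang in them by their collars, so a seated punch has its grip centre 112.5 mm above the origin. The other tool is 80 mm away along y: best grip along the stand's x.
- strike_plate: Bare steel strike plate, fixed on the bench between the stand and the robot: 90 x 90 mm square, 6 mm thick. Origin under its centre on the bench, top face 6 mm above the origin, z up. Mind the fixed pipette stand, 408 mm tall and 230 mm wide, to the right of both (its post at x = 0.58, y = 0.05 m of the robot base): pass it on the robot side (within 0.36 m of the base axis).
Things that resemble listed ones, but are neither listed nor needed, are in the scene too. What is shaped like the part that bears punch_grip but blue or orange is not meant.

How it is judged:
By the outcome, as a careful person would: the job done as asked, in the order asked, and still so for the second after the job is handed in, with the robot touching nothing.
It also fails if it takes over 45 s, if anything falls off the work surface, if the arm or the gripper's body presses on something with over 40 N, if the wrist force passes 120 N, or if a joint passes its speed limit or range.

ROBOT

A 6-joint arm with a two-finger parallel gripper is mounted at the origin on a cart in front of the work surface, level with it; the furniture and walls round the work are solid. World frame = base frame: x ahead of the robot, y to its left, z up, the work surface at z = 0. Lengths are in mm, angles in degrees, forces in N, time in s.
With the tool pointing down it reaches from about 300 to 850 mm from the base axis. Payload 4.2 kg.
Tool frame: the origin (TCP) lies at the very end of the fingers, on their centre line; the grasp point (between the pads) lies env.pinch_z behind it (env.pinch_z is the distance from the TCP to the grasp point, in mm); z points along the fingers, y is the line along which they close (so a half turn about z gives the same grasp; the last joint's range is limited). The gripper opens to 91 mm and grips with 3 to 60 N. Pads are 32 mm wide; open, the fingers measure 118 mm over their backs; the gripper's body (76 mm by 178 mm) begins 60 mm behind the grasp point.
Start: joints at [63.999, 18.312, 89.639, -0, 72.044, -1.146], TCP at [241.69, 521.758, 190.076] pointing down, gripper open.
Joint ranges: [-177.97, 177.97], [-48.28, 115.42], [12.27, 149.76], [-77.06, 257.06], [2.81, 150.46], [-146.56, 146.56]. Speed limits (degrees/s): [147.25, 147.25, 180, 180, 180, 180].

INTERFACE

Orientations are given as [roll, pitch, yaw] about the fixed x, y, z axes, in that order (R = Rz(yaw) Ry(pitch) Rx(roll)).
In Python, from workcell import state, vision, job_done, env gives the robot as it stands.
- The arm moves only by the tool servo_tool, never from a script. Its argument "rows" is a list of rows, each a list of 5 numbers: the shift along the tool's x, y, z scaled (see below), then the turn about the tool's z scaled (see below), then the opening, from 0 (shut) to 1 (fully open). A call has 1 to 20 rows; each row is the pose to reach, as a shift and turn from the pose commanded when the call began, along the tool's axes at that moment; what a row does not reach only later rows make up. The controller multiplies each number of a shift by 200 mm and each number of a turn by 90 degrees. A row lasts 1/12 s, in which the tool goes at most 41.7 mm and 7.16 degrees, less where a joint would pass 70% of its speed; a pose out of reach is approached as far as the arm can. A call with a number of a shift or a turn outside -1 to 1 is refused whole. A call with a gripper value outside its range is refused whole. The fingers move at their own pace and stop on an object; "force" is the grip in N (left out, the last holds). Time passes only in rows, so rows that repeat a pose let the fingers close. It gives the time, the measured TCP pose, the force, the opening and the grip force at its end, in the units of the state.
- state(): the state, without advancing time (a new reading comes with each control period).
- vision.grab_frame(name): name is "side" or "top" or "wrist"; returns the picture (420x560x3 uint8, red, green, blue); there is no depth.
- vision.camera_info(name): a dict with "vertical_fov" (degrees; the focal length in pixels is half the picture's height over the tangent of half this angle, whatever the lens; pixels are square), "cx", "cy" (the principal point, pixels), "T" (4x4, takes a point from camera to world coordinates). Camera axes: x right, y up, looking along -z (the intrinsics and any distortion apply to the point x, -y, -z); pixel columns grow to the right and rows downward; lengths in mm; the calibration is good to about 2 mm. The wrist camera is an equidistant fisheye: a pixel r from the principal point sees the ray r / f radians off the axis. A picture is of the moment at which its call begins: read the wrist's pose just before it. camera_info takes no time and is no camera call; for the wrist camera it gives the pose at the moment of the call.
- job_done(): hands the job in; it is judged then, once.
The state is a dict: "time_s": time; "qpos": joint angles; "qvel": joint speeds; "effort": joint torques, N m; "ee_pos": TCP position; "ee_rot": TCP orientation; "force": force on the tool from outside, world axes, zero at the start; "torque": the same for the moment, N m; "gripper_width": finger opening in mm; "gripper_force": force on a finger pad.
Only numpy, scipy, OpenCV 4.12 (cv2) and the standard library are available. Lean on these libraries where they do the work, as an engineer would, in place of code of your own. Each camera call takes 0.05 s, during which the arm holds its last target. There are 200 camera calls.

## Working session

There is one attempt and no reset: what is moved stays moved. The work goes in short steps, Python scripts to look and compute and a tool call to move; the robot and the scene stay as the last step left them, time stands still between calls to the robot, and variables do not carry over. Pictures are saved under pics/ and viewed, at most 10 in all, crops included, and the job is handed in when it is done.

Besides the shell and the picture viewer there is one more tool, called after "Emit:" by a JSON object that holds its "method" and its "body", one argument or row to a line. servo_tool: Moves the arm, as the interface text tells. Its arguments: {"type":"object","properties":{"rows":{"type":"array"},"force":{"type":"number"}},"required":["rows"]}

```bash
mkdir -p pics; ls
python3 - <<'E'
from workcell import state, vision, env
import cv2
s=state(); print(s['time_s'],s['ee_pos'],s['ee_rot'],s['gripper_width'],env.pinch_z)
for n in ('top','side','wrist'):
    i=vision.camera_info(n); print(n,i)
    cv2.imwrite(f'pics/{n}0.png',vision.grab_frame(n)[:,:,::-1])
E
```

```text
pics
0.0 [241.43497204 521.24989515 189.19725378] [-1.79896383e+02 -1.55321628e-03  1.55146238e+02] 91.39327125668511 18.8
top {'vertical_fov': 47.21084256939078, 'cx': 279.90569279769176, 'cy': 206.31927106922535, 'T': array([[ 1.94548095e-02,  9.98634016e-01, -4.84934361e-02,
         4.77852537e+02],
       [-9.99744143e-01,  1.99904160e-02,  1.05844749e-02,
         2.02829098e+02],
       [ 1.15394207e-02,  4.82751098e-02,  9.98767418e-01,
         1.07405742e+03],
       [ 0.00000000e+00,  0.00000000e+00,  0.00000000e+00,
         1.00000000e+00]])}
side {'vertical_fov': 43.16260030360618, 'cx': 280.8524439242787, 'cy': 210.66421528217847, 'T': array([[-9.85303420e-01,  9.72921159e-02, -1.40397343e-01,
         3.45890153e+02],
       [-1.70703261e-01, -5.31356622e-01,  8.29771377e-01,
         1.21447144e+03],
       [ 6.12915485e-03,  8.41542860e-01,  5.40155578e-01,
         7.57561921e+02],
       [ 0.00000000e+00,  0.00000000e+00,  0.00000000e+00,
         1.00000000e+00]])}
wrist {'vertical_fov': 65.70646984690485, 'cx': 281.515324282391, 'cy': 204.55803447328412, 'T': array([[ 4.19583897e-01, -8.73549943e-01, -2.46697894e-01,
         1.72582701e+02],
       [ 9.07715640e-01,  4.03403421e-01,  1.15403625e-01,
         5.53994395e+02],
       [-1.29205570e-03, -2.72353039e-01,  9.62196525e-01,
         3.83542817e+02],
       [ 0.00000000e+00,  0.00000000e+00,  0.00000000e+00,
         1.00000000e+00]])}
```

View pics/top0.png

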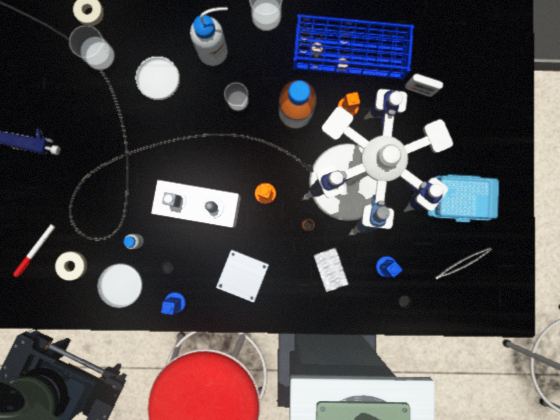

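View pics/side0.png

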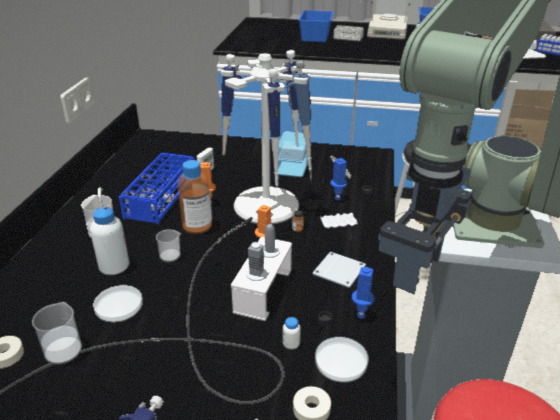

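The top view shows the white stand at about (196,204). A square grey-topped tool stands in it at (172,201) and a round one at (212,208). The strike plate, with four screws, is at (242,275). Things that could be taken for the punch:
- Square grey tool in the stand, (172,201).
- Round grey tool in the stand, (212,208).
- Orange tools at (265,193) and (349,103).
- Blue tools at (173,303) and (388,267).

By the description it is the grey square one at (172,201). I'll check that in a crop.

```bash
cat > h.py <<'E'
import numpy as np, cv2
from workcell import state, vision, env
def ray(info,u,v,fish=False):
    f=210/np.tan(np.radians(info['vertical_fov']/2))
    x,y=(u-info['cx']),(v-info['cy'])
    if fish:
        r=np.hypot(x,y); t=r/f; s=np.sin(t)/max(r,1e-9); d=np.array([x*s,-y*s,-np.cos(t)])
    else: d=np.array([x/f,-y/f,-1.])
    T=info['T']; return T[:3,3],T[:3,:3]@d
def onz(info,u,v,z,fish=False):
    o,d=ray(info,u,v,fish); return o+d*(z-o[2])/d[2]
def proj(info,p,fish=False):
    f=210/np.tan(np.radians(info['vertical_fov']/2))
    T=info['T']; c=T[:3,:3].T@(np.array(p)-T[:3,3]); c=np.array([c[0],-c[1],-c[2]])
    if fish:
        r=np.hypot(c[0],c[1]); t=np.arctan2(r,c[2]); return info['cx']+f*t*c[0]/r, info['cy']+f*t*c[1]/r
    return info['cx']+f*c[0]/c[2], info['cy']+f*c[1]/c[2]
E
python3 - <<'E'
from h import *
i=vision.camera_info('top'); im=cv2.imread('pics/top0.png')
hsv=cv2.cvtColor(im,cv2.COLOR_BGR2HSV)
m=((hsv[:,:,1]<40)&(hsv[:,:,2]>150)).astype(np.uint8)
for n,(x0,y0,x1,y1),z in(('stand',(140,170,250,240),75),('plate',(205,240,275,310),6)):
    mm=np.zeros_like(m); mm[y0:y1,x0:x1]=m[y0:y1,x0:x1]
    c=max(cv2.findContours(mm,cv2.RETR_EXTERNAL,cv2.CHAIN_APPROX_NONE)[0],key=cv2.contourArea)
    b=cv2.boxPoints(cv2.minAreaRect(c)); P=np.array([onz(i,u,v,z)[:2] for u,v in b])
    e=[P[1]-P[0],P[2]-P[1]]
    print(n,b.round(1).tolist(),'c',P.mean(0).round(1),'len',[np.linalg.norm(k).round(1) for k in e],'ang',[np.degrees(np.arctan2(k[1],k[0])).round(1) for k in e])
s=cv2.imread('pics/side0.png')[200:330,210:320]; t=im[170:240,140:250]
s=cv2.resize(s,None,fx=4.2,fy=4.2,interpolation=3); t=cv2.resize(t,None,fx=3,fy=3,interpolation=3)
cv=np.zeros((546,800,3),np.uint8); cv[:s.shape[0],:s.shape[1]]=s[:546]; cv[:t.shape[0],465:465+t.shape[1]]=t
cv2.imwrite('pics/crop1.png',cv)
E
```

```text
stand [[150.8000030517578, 213.10000610351562], [156.60000610351562, 179.1999969482422], [238.5, 193.1999969482422], [232.6999969482422, 227.1999969482422]] c [529.4 369.5] len [np.float64(71.6), np.float64(173.0)] ang [np.float64(-7.9), np.float64(-98.6)]
plate [[215.60000610351562, 287.0], [230.8000030517578, 249.10000610351562], [268.5, 264.20001220703125], [253.3000030517578, 302.1000061035156]] c [375.  272.1] len [np.float64(89.6), np.float64(90.0)] ang [np.float64(-20.5), np.float64(-110.6)]
```

View pics/crop1.png

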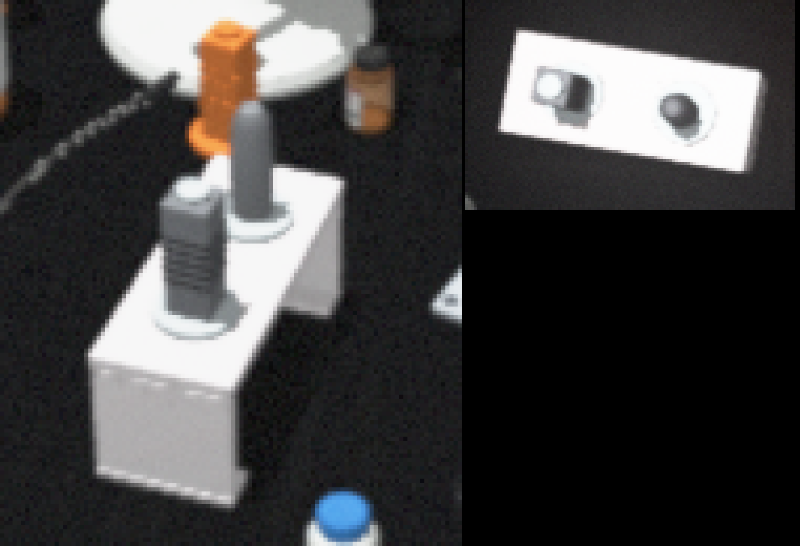

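The crop confirms it: a square ribbed grey grip with a white knob, in the stand's +y hole at side pixel (255,262). The round grey one beside it is the other tool. The stand measures 71.6x173 mm and the plate 89.6x90 mm, so both match the sizes given. Next I'll hover above the punch.

Emit:
{"method": "servo_tool", "body": {
  "rows": [
    [-0.1,0,-0.1,0.07,1],
    [-0.2,0.02,-0.15,0.14,1],
    [-0.3,0.03,-0.2,0.21,1],
    [-0.4,0.05,-0.2,0.28,1],
    [-0.5,0.06,-0.2,0.35,1],
    [-0.6,0.08,-0.2,0.42,1],
    [-0.7,0.1,-0.2,0.49,1],
    [-0.8,0.1,-0.2,0.56,1],
    [-0.9,0.1,-0.2,0.63,1],
    [-1,0.1,-0.2,0.7,1],
    [-1,0.1,-0.2,0.77,1],
    [-1,0.1,-0.2,0.81,1],
    [-1,0.1,-0.2,0.81,1]
  ]
}}

```text
time_s: 1.23
ee_pos: [431.8, 455.4, 229.5]
ee_rot: [-180.0, 0.0, 82.1]
force: [0.2, -0.1, 1.1]
gripper_width: 91.6
gripper_force: 0.0
```

```bash
cat >> h.py <<'E'
from scipy.spatial.transform import Rotation as Ro
def to(p,yaw=None):
    s=state(); R=Ro.from_euler('xyz',s['ee_rot'],degrees=True).as_matrix()
    d=R.T@(np.array(p)-s['ee_pos']); t=0 if yaw is None else (s['ee_rot'][2]-yaw+180)%360-180
    print('t',round(s['time_s'],2),'at',s['ee_pos'].round(1),s['ee_rot'].round(2),'F',np.round(s['force'],1),'w',round(s['gripper_width'],1),'shift',(d/200).round(4),'turn',round(t/90,4))
E
python3 -c "
from h import *
to([535,409,215],82)"
```

```text
t 1.23 at [431.8 455.4 229.5] [-1.7996e+02  4.0000e-02  8.2140e+01] F [ 0.2 -0.1  1.1] w 91.6 shift [-0.1593  0.5427  0.0723] turn 0.0016
```

Emit:
{"method": "servo_tool", "body": {
  "rows": [
    [-0.03,0.12,0,0,1],
    [-0.06,0.24,0,0,1],
    [-0.1,0.36,0,0,1],
    [-0.13,0.47,0,0,1],
    [-0.16,0.54,0,0,1],
    [-0.16,0.54,0,0,1],
    [-0.16,0.54,0,0,1]
  ]
}}

```text
time_s: 1.82
ee_pos: [534.0, 409.4, 229.6]
ee_rot: [-179.9, 0.0, 82.2]
force: [-0.5, -0.0, -0.0]
gripper_width: 91.5
gripper_force: 0.0
```

Run:
```python
from h import *
import json
to([535,409,215],82)
i=vision.camera_info('wrist'); im=vision.grab_frame('wrist')
np.save('w1T.npy',i['T']); cv2.imwrite('pics/w1.png',im[:,:,::-1])
for p in ([535,409,149],[535,409,75],[529.4,369.5,75]): print(np.round(proj(i,p,True),1))
```

```text
t 1.82 at [534.  409.4 229.6] [-1.7992e+02  1.0000e-02  8.2240e+01] F [-0.5 -0.  -0. ] w 91.5 shift [-0.0011  0.0054  0.0731] turn 0.0026
[281.8 204.2]
[281.8 185.9]
[281.6 220.4]
```

View pics/w1.png

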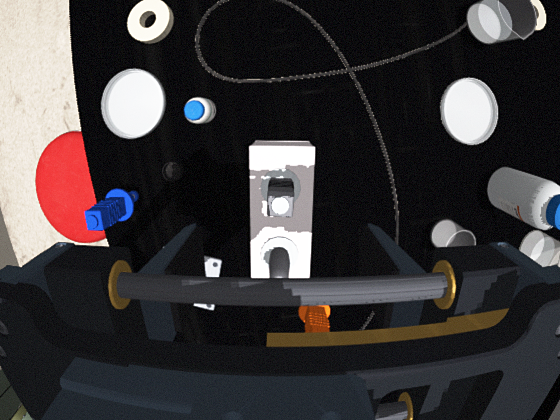

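The wrist view shows the knob at (280,205), against a predicted (282,204), so the position holds. The stand's edges run vertical in the picture. One crop will give the grip's yaw.

Run:
```python
from h import *
i=vision.camera_info('wrist'); i['T']=np.load('w1T.npy'); im=cv2.imread('pics/w1.png')
g=cv2.cvtColor(im,cv2.COLOR_BGR2GRAY)
c=im[135:265,235:330]; cv2.imwrite('pics/w1c.png',cv2.resize(c,None,fx=4.5,fy=4.5,interpolation=cv2.INTER_CUBIC))
m=np.zeros_like(g); m[192:220,265:297]=(g[192:220,265:297]>190)
n,l,st,ce=cv2.connectedComponentsWithStats(m); k=1+np.argmax(st[1:,4]); print(st[k],ce[k],onz(i,*ce[k],149,True).round(1))
# stand far short edge & long edges at z=75
for v in (150,165):
    r=np.where(g[v,230:335]>110)[0]+230; print(v,r[0],r[-1],onz(i,r[0],v,75,True).round(1),onz(i,r[-1],v,75,True).round(1))
```

```text
[271 196  21  19 282] [280.95744681 204.9929078 ] [534.2 408.3 149. ]
150 249 314 [505.3 453.2  75. ] [574.7 443.8  75. ]
165 249 313 [502.8 437.   75. ] [571.7 427.6  75. ]
```

View pics/w1c.png

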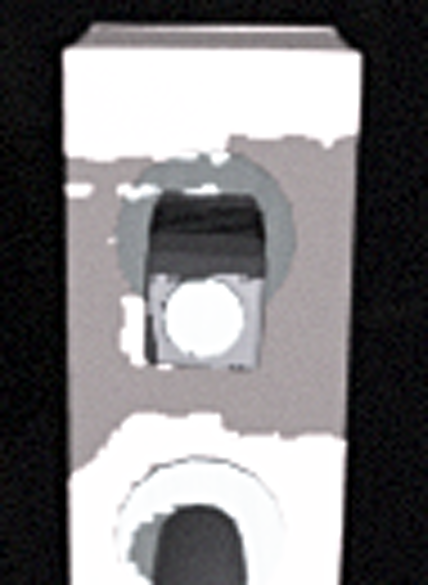

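The grip is square to the stand within about 3°, and the knob is at (534.2, 408.3). I'll descend so the grasp point sits at about z 113, then grip.

Emit:
{"method": "servo_tool", "body": {
  "rows": [
    [0,0,0.06,0,1],
    [0,0,0.12,0,1],
    [0,0,0.18,0,1],
    [-0.003,0.003,0.24,0,1],
    [-0.003,0.003,0.3,0,1],
    [-0.003,0.003,0.36,0,1],
    [-0.003,0.003,0.42,0,1],
    [-0.003,0.003,0.48,0,1],
    [-0.003,0.003,0.53,0,1],
    [-0.003,0.003,0.58,0,1],
    [-0.003,0.003,0.62,0,1],
    [-0.003,0.003,0.65,0,1],
    [-0.003,0.003,0.67,0,1],
    [-0.003,0.003,0.67,0,1],
    [-0.003,0.003,0.67,0,1]
  ]
}}

```text
time_s: 3.12
ee_pos: [534.9, 409.0, 96.2]
ee_rot: [180.0, -0.0, 82.2]
force: [0.2, -0.4, 1.4]
gripper_width: 91.0
gripper_force: 0.0
```

Emit:
{"method": "servo_tool", "body": {
  "rows": [
    [0,0,0,0,0.7],
    [0,0,0,0,0.5],
    [0,0,0,0,0.35],
    [0,0,0,0,0.25],
    [0,0,0,0,0.1],
    [0,0,0,0,0],
    [0,0,0,0,0],
    [0,0,0,0,0],
    [0,0,0,0,0],
    [0,0,0,0,0],
    [0,0,0,0,0],
    [0,0,0,0,0]
  ],
  "force": 40
}}

```text
time_s: 4.12
ee_pos: [534.6, 408.8, 96.0]
ee_rot: [-180.0, 0.0, 82.2]
force: [-0.4, -0.8, -0.2]
gripper_width: 23.9
gripper_force: 39.9
```

```bash
python3 -c "
from h import *
to([534.5,408.7,190],82)"
```

```text
t 4.12 at [534.6 408.8  96. ] [-1.7998e+02  1.0000e-02  8.2250e+01] F [-0.4 -0.8 -0.2] w 23.9 shift [-0.0008 -0.0007 -0.4702] turn 0.0027
```

Gripped at 23.9 mm with TCP z 96.0. So contact with the plate should come at TCP z of about 73.0, and the plunger should be fully in at about 65.0. Now the lift.

Emit:
{"method": "servo_tool", "body": {
  "rows": [
    [0,0,-0.02,0,0],
    [0,0,-0.06,0,0],
    [0,0,-0.11,0,0],
    [0,0,-0.17,0,0],
    [0,0,-0.23,0,0],
    [0,0,-0.3,0,0],
    [0,0,-0.37,0,0],
    [0,0,-0.43,0,0],
    [0,0,-0.48,0,0],
    [0,0,-0.5,0,0],
    [0,0,-0.5,0,0],
    [0,0,-0.5,0,0]
  ]
}}

```text
time_s: 5.12
ee_pos: [534.7, 408.8, 196.0]
ee_rot: [-180.0, 0.0, 82.2]
force: [-1.0, -0.0, -0.6]
gripper_width: 23.9
gripper_force: 39.9
```

```bash
python3 -c "
from h import *
to([375,272,186],82)"
```

```text
t 5.12 at [534.7 408.8 196. ] [-1.7999e+02  1.0000e-02  8.2250e+01] F [-1.  -0.  -0.6] w 23.9 shift [-0.7853 -0.6987  0.0501] turn 0.0027
```

Emit:
{"method": "servo_tool", "body": {
  "rows": [
    [-0.03,-0.03,0,0,0],
    [-0.09,-0.08,0,0,0],
    [-0.17,-0.15,0,0,0],
    [-0.26,-0.23,0,0,0],
    [-0.35,-0.31,0,0,0],
    [-0.44,-0.39,0,0,0],
    [-0.53,-0.47,0,0,0],
    [-0.62,-0.55,0,0,0],
    [-0.7,-0.62,0,0,0],
    [-0.76,-0.67,0,0,0],
    [-0.785,-0.7,0,0,0],
    [-0.785,-0.7,0,0,0],
    [-0.785,-0.7,0,0,0]
  ]
}}

```text
time_s: 6.2
ee_pos: [375.0, 272.4, 196.0]
ee_rot: [180.0, -0.0, 82.2]
force: [-0.2, 0.0, -1.1]
gripper_width: 23.5
gripper_force: 39.9
```

Run:
```python
from h import *
to([375,272,80],82)
cv=[]
for n,(x0,y0,x1,y1) in (('side',(250,130,430,310)),('top',(180,200,320,340))):
    im=vision.grab_frame(n)[:,:,::-1][y0:y1,x0:x1]; cv.append(cv2.resize(im,(400,400),interpolation=2))
cv2.imwrite('pics/p2.png',np.hstack(cv))
```

```text
t 6.2 at [375.  272.4 196. ] [ 1.7997e+02 -4.0000e-02  8.2240e+01] F [-0.2  0.  -1.1] w 23.5 shift [-2.300e-03  1.000e-04  5.802e-01] turn 0.0027
```

View pics/p2.png

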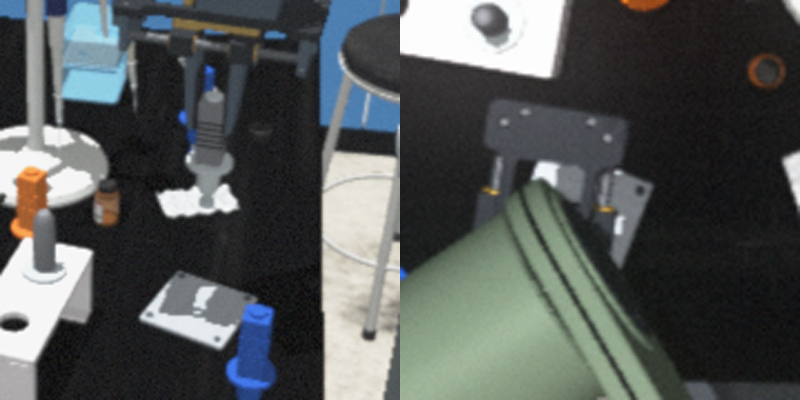

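The side crop shows the held punch over the plate, knob at about (347,172) and plunger end at about (342,223) in full-picture pixels. I'll check that against an upright punch.

Run:
```python
from h import *
i=vision.camera_info('side'); 
for z in (249,129): print(np.round(proj(i,[375,272.4,z]),1))
```

```text
[345.4 172.9]
[341.4 222.7]
```

Emit:
{"method": "servo_tool", "body": {
  "rows": [
    [0,0,0.05,0,0],
    [0,0,0.11,0,0],
    [0,0,0.17,0,0],
    [0,0,0.23,0,0],
    [0,0,0.29,0,0],
    [0,0,0.35,0,0],
    [0,0,0.41,0,0],
    [0,0,0.47,0,0],
    [0,0,0.52,0,0],
    [0,0,0.56,0,0],
    [0,0,0.58,0,0],
    [0,0,0.58,0,0],
    [0,0,0.58,0,0]
  ]
}}

```text
time_s: 7.38
ee_pos: [375.1, 272.4, 79.9]
ee_rot: [-180.0, -0.0, 82.2]
force: [0.9, -0.8, -0.7]
gripper_width: 24.0
gripper_force: 39.9
```

It is upright and 80 mm above the bench. Now I'll press slowly while watching the force.

Emit:
{"method": "servo_tool", "body": {
  "rows": [
    [0,0,0.01,0,0],
    [0,0,0.02,0,0],
    [0,0,0.03,0,0],
    [0,0,0.035,0,0],
    [0,0,0.04,0,0],
    [0,0,0.045,0,0],
    [0,0,0.05,0,0],
    [0,0,0.05,0,0],
    [0,0,0.05,0,0]
  ]
}}

```text
time_s: 8.13
ee_pos: [375.0, 272.3, 70.5]
ee_rot: [180.0, -0.0, 82.2]
force: [-0.9, -0.5, 4.4]
gripper_width: 23.3
gripper_force: 39.9
```

Emit:
{"method": "servo_tool", "body": {
  "rows": [
    [0,0,0.003,0,0],
    [0,0,0.006,0,0],
    [0,0,0.009,0,0],
    [0,0,0.012,0,0],
    [0,0,0.015,0,0],
    [0,0,0.018,0,0],
    [0,0,0.02,0,0],
    [0,0,0.02,0,0]
  ]
}}

```text
time_s: 8.8
ee_pos: [375.0, 272.3, 66.3]
ee_rot: [180.0, -0.0, 82.2]
force: [-1.6, -0.6, 4.7]
gripper_width: 23.7
gripper_force: 39.9
```

Force is steady at plunger level (about 5 N). I'll continue 0.4 mm per row in short calls until the hard stop shows.

Emit:
{"method": "servo_tool", "body": {
  "rows": [
    [0,0,0.002,0,0],
    [0,0,0.004,0,0],
    [0,0,0.006,0,0],
    [0,0,0.006,0,0]
  ]
}}

```text
time_s: 9.13
ee_pos: [374.9, 272.3, 65.0]
ee_rot: [180.0, -0.0, 82.2]
force: [-0.6, -0.9, 4.2]
gripper_width: 23.8
gripper_force: 39.9
```

Emit:
{"method": "servo_tool", "body": {
  "rows": [
    [0,0,0.002,0,0],
    [0,0,0.003,0,0],
    [0,0,0.003,0,0]
  ]
}}

```text
time_s: 9.38
ee_pos: [374.9, 272.3, 64.6]
ee_rot: [180.0, -0.0, 82.2]
force: [-1.7, -0.7, 6.3]
gripper_width: 23.9
gripper_force: 39.9
```

Emit:
{"method": "servo_tool", "body": {
  "rows": [
    [0,0,0.002,0,0],
    [0,0,0.003,0,0],
    [0,0,0.003,0,0]
  ]
}}

```text
time_s: 9.63
ee_pos: [375.0, 272.4, 64.5]
ee_rot: [180.0, -0.0, 82.2]
force: [-1.5, -0.7, 10.9]
gripper_width: 23.5
gripper_force: 40.0
```

Force is rising while z has stopped, which is the hard stop. One more small push.

Emit:
{"method": "servo_tool", "body": {
  "rows": [
    [0,0,0.003,0,0],
    [0,0,0.005,0,0],
    [0,0,0.005,0,0]
  ]
}}

```text
time_s: 9.88
ee_pos: [375.2, 272.5, 64.4]
ee_rot: [180.0, -0.1, 82.2]
force: [-3.6, -1.8, 18.2]
gripper_width: 23.9
gripper_force: 40.0
```

Force reached 18 N with z fixed at 64.4, so the plunger is fully in. Lift it and go back.

Emit:
{"method": "servo_tool", "body": {
  "rows": [
    [0,0,-0.01,0,0],
    [0,0,-0.03,0,0],
    [0,0,-0.08,0,0],
    [0,0,-0.14,0,0],
    [0,0,-0.21,0,0],
    [0,0,-0.28,0,0],
    [0,0,-0.36,0,0],
    [0,0,-0.44,0,0],
    [0,0,-0.51,0,0],
    [0,0,-0.57,0,0],
    [0,0,-0.62,0,0],
    [0,0,-0.65,0,0],
    [0,0,-0.66,0,0],
    [0,0,-0.66,0,0],
    [0,0,-0.66,0,0]
  ]
}}

```text
time_s: 11.13
ee_pos: [374.5, 272.0, 194.0]
ee_rot: [-179.9, 0.0, 82.2]
force: [0.4, 0.1, -0.7]
gripper_width: 23.8
gripper_force: 39.9
```

Run:
```python
from h import *
to([534.7,408.8,196],82.2)
im=vision.grab_frame('side')[:,:,::-1]; cv2.imwrite('pics/s3full.png',im)
i=vision.camera_info('side'); s=state(); z=s['ee_pos'][2]+16.5
for d in (36.5,-83.5,-75.5): print(d,np.round(proj(i,[375,272.4,z+d]),1))
cv2.imwrite('pics/s3.png',cv2.resize(im[140:260,280:420],None,fx=5,fy=5,interpolation=2))
```

```text
t 11.13 at [374.5 272.  194. ] [-1.7994e+02  5.0000e-02  8.2250e+01] F [ 0.4  0.1 -0.7] w 23.8 shift [ 0.7859  0.7013 -0.0115] turn 0.0005
36.5 [345.4 173.8]
-83.5 [341.3 223.6]
-75.5 [341.6 220.4]
```

View pics/s3.png

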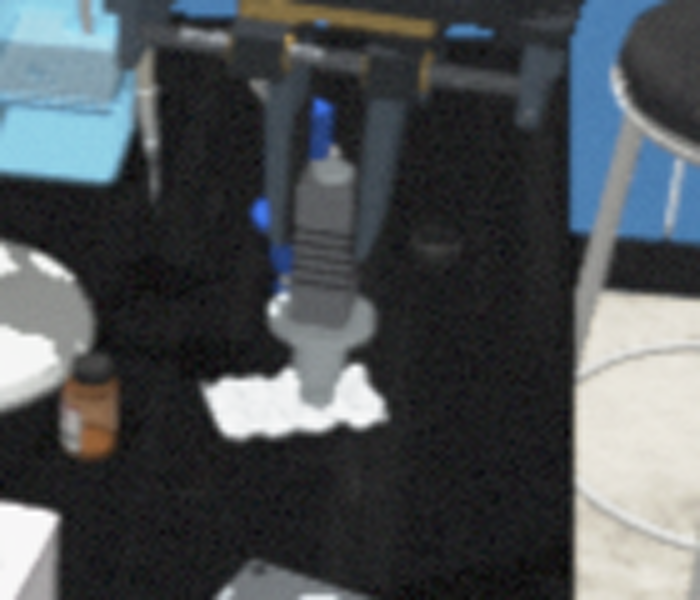

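The side crop shows the punch upright, plunger end at about (343.6,220.6), which matches "in" (220.4). The knob is where it was predicted, so there was no slip. Back over the hole.

Emit:
{"method": "servo_tool", "body": {
  "rows": [
    [0.03,0.03,-0.01,0,0],
    [0.09,0.08,-0.01,0,0],
    [0.17,0.15,-0.01,0,0],
    [0.26,0.23,-0.01,0,0],
    [0.35,0.31,-0.01,0,0],
    [0.44,0.39,-0.01,0,0],
    [0.53,0.47,-0.01,0,0],
    [0.62,0.55,-0.01,0,0],
    [0.7,0.62,-0.01,0,0],
    [0.76,0.67,-0.01,0,0],
    [0.786,0.7,-0.01,0,0],
    [0.786,0.7,-0.01,0,0],
    [0.786,0.7,-0.01,0,0]
  ]
}}

```text
time_s: 12.27
ee_pos: [534.5, 408.8, 195.8]
ee_rot: [-179.9, 0.1, 82.2]
force: [-0.7, -0.5, -1.1]
gripper_width: 23.7
gripper_force: 39.9
```

```bash
python3 -c "
from h import *
to([534.7,408.8,97],82.2)"
```

```text
t 12.27 at [534.5 408.8 195.8] [-1.7992e+02  8.0000e-02  8.2240e+01] F [-0.7 -0.5 -1.1] w 23.7 shift [0.001  0.0014 0.4941] turn 0.0005
```

Within 0.3 mm of the pose it was lifted from. Lower it gently.

Emit:
{"method": "servo_tool", "body": {
  "rows": [
    [0,0,0.04,0,0],
    [0,0,0.08,0,0],
    [0,0,0.12,0,0],
    [0,0,0.16,0,0],
    [0,0,0.2,0,0],
    [0,0,0.24,0,0],
    [0,0,0.28,0,0],
    [0,0,0.32,0,0],
    [0,0,0.36,0,0],
    [0,0,0.4,0,0],
    [0,0,0.43,0,0],
    [0,0,0.46,0,0],
    [0,0,0.48,0,0],
    [0,0,0.49,0,0],
    [0,0,0.49,0,0]
  ]
}}

```text
time_s: 13.52
ee_pos: [534.7, 409.0, 98.2]
ee_rot: [-180.0, 0.0, 82.2]
force: [0.7, -0.1, -0.3]
gripper_width: 23.7
gripper_force: 39.9
```

Emit:
{"method": "servo_tool", "body": {
  "rows": [
    [0,0,0.002,0,0],
    [0,0,0.004,0,0],
    [0,0,0.006,0,0],
    [0,0,0.006,0,0]
  ]
}}

```text
time_s: 13.85
ee_pos: [534.9, 409.2, 97.7]
ee_rot: [180.0, -0.0, 82.2]
force: [1.1, 0.4, -1.9]
gripper_width: 23.8
gripper_force: 39.9
```

Emit:
{"method": "servo_tool", "body": {
  "rows": [
    [0,0,0.002,0,0],
    [0,0,0.004,0,0],
    [0,0,0.005,0,0],
    [0,0,0.005,0,0]
  ]
}}

```text
time_s: 14.18
ee_pos: [534.8, 409.1, 96.4]
ee_rot: [-180.0, -0.0, 82.2]
force: [0.5, -0.5, -1.1]
gripper_width: 23.7
gripper_force: 39.9
```

Emit:
{"method": "servo_tool", "body": {
  "rows": [
    [0,0,0.002,0,0],
    [0,0,0.004,0,0],
    [0,0,0.004,0,0]
  ]
}}

```text
time_s: 14.43
ee_pos: [534.9, 409.1, 95.9]
ee_rot: [180.0, -0.0, 82.2]
force: [0.2, 0.2, 0.6]
gripper_width: 23.6
gripper_force: 39.9
```

Emit:
{"method": "servo_tool", "body": {
  "rows": [
    [0,0,0.002,0,0],
    [0,0,0.003,0,0],
    [0,0,0.003,0,0]
  ]
}}

```text
time_s: 14.68
ee_pos: [534.8, 409.1, 95.9]
ee_rot: [180.0, -0.0, 82.2]
force: [-1.1, -0.4, 4.9]
gripper_width: 24.2
gripper_force: 39.9
```

Seated: 4.9 N of contact at z 95.9, the height it was picked from. Release and retreat straight up.

Emit:
{"method": "servo_tool", "body": {
  "rows": [
    [0,0,-0.002,0,0.27],
    [0,0,-0.002,0,0.3],
    [0,0,-0.002,0,0.35],
    [0,0,-0.002,0,0.45],
    [0,0,-0.002,0,0.6],
    [0,0,-0.002,0,0.8],
    [0,0,-0.002,0,1],
    [0,0,-0.002,0,1],
    [0,0,-0.002,0,1],
    [0,0,-0.002,0,1],
    [0,0,-0.002,0,1],
    [0,0,-0.002,0,1]
  ]
}}

```text
time_s: 15.68
ee_pos: [534.8, 409.1, 95.5]
ee_rot: [180.0, -0.0, 82.2]
force: [0.4, -0.0, -0.3]
gripper_width: 89.2
gripper_force: 0.0
```

Emit:
{"method": "servo_tool", "body": {
  "rows": [
    [0,0,-0.03,0,1],
    [0,0,-0.08,0,1],
    [0,0,-0.14,0,1],
    [0,0,-0.21,0,1],
    [0,0,-0.28,0,1],
    [0,0,-0.36,0,1],
    [0,0,-0.44,0,1],
    [0,0,-0.52,0,1],
    [0,0,-0.59,0,1],
    [0,0,-0.64,0,1],
    [0,0,-0.67,0,1],
    [0,0,-0.67,0,1],
    [0,0,-0.67,0,1]
  ]
}}

```text
time_s: 16.77
ee_pos: [534.7, 409.0, 229.4]
ee_rot: [-180.0, 0.0, 82.2]
force: [-0.9, 0.4, 0.2]
gripper_width: 91.6
gripper_force: 0.0
```

Run:
```python
from h import *
to([534.7,408.8,230],82.2)
w=vision.grab_frame('wrist')[135:265,225:340,::-1]; s=vision.grab_frame('side')[200:330,205:320,::-1]
cv2.imwrite('pics/end.png',np.hstack([cv2.resize(a,(400,452),interpolation=2) for a in (w,s)]))
```

```text
t 16.77 at [534.7 409.  229.4] [-180.      0.     82.25] F [-0.9  0.4  0.2] w 91.6 shift [-0.001   0.0002 -0.003 ] turn 0.0005
```

View pics/end.png

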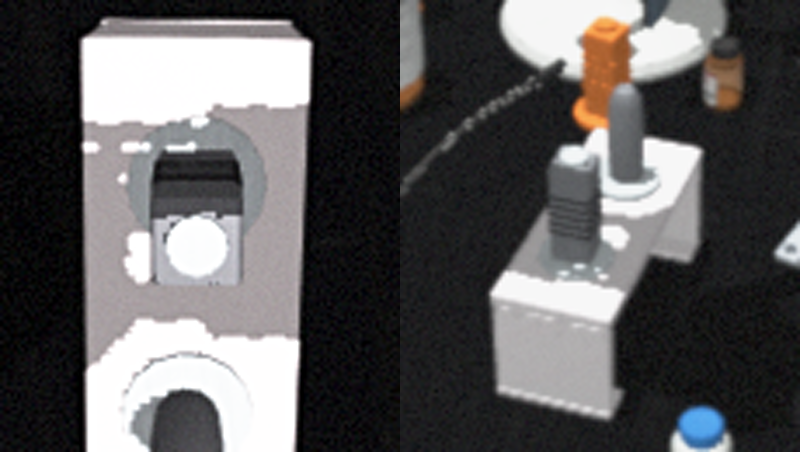

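Both views show the punch seated upright in its hole (knob at about (281,205) in the wrist picture, as at the start), and the gripper is well clear. Handing in.

```bash
python3 -c "
from workcell import job_done
print(job_done())"
```

```text
the job is handed in; nothing more can be done
None
```

I lifted the punch from the stand, pushed its plunger down on the steel plate to the hard stop (18 N with no further travel), put it back upright in its hole, let go and handed the job in at about 17 s; no verdict was shown.

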